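# Close a control box and lock its cover with a quarter-turn wing stud

## Robot

A 6-joint arm with a two-finger parallel gripper is mounted at the origin on a cart in front of the work surface, level with it; the furniture and walls round the work are solid. World frame = base frame: x ahead of the robot, y to its left, z up, the work surface at z = 0. Lengths are in mm, angles in degrees, forces in N, time in s.
With the tool pointing down it reaches from about 425 to 950 mm from the base axis. Payload 14.7 kg.
Tool frame: the origin (TCP) lies on the front face of the gripper's body, between the roots of the fingers; the fingertips stand 73 mm ahead of it and the grasp point (between the pads) lies 54 mm ahead of it; z points along the fingers, y is the line along which they close (so a half turn about z gives the same grasp; the last joint's range is limited). The gripper opens to 85 mm and grips with 20 to 120 N. Pads are 22 mm wide; open, the fingers measure 114 mm over their backs; the gripper's body (76 mm by 85 mm) begins 54 mm behind the grasp point. The pads swing forward as they close: fully open they stand 13 mm farther back than shut.
Start: joints at [72.96, 27.513, 91.461, -0, 61.026, -2.67], TCP at [161.292, 629.665, 303.897] pointing down, gripper open.
Joint ranges: [-157.49, 157.49], [-46.99, 117.5], [13.45, 153.17], [-89.5, 269.5], [5.16, 153.95], [-167.48, 167.48]. Speed limits (degrees/s): [108.29, 108.29, 136.94, 172.46, 172.46, 172.46].

## Interface

Orientations are given as [roll, pitch, yaw] about the fixed x, y, z axes, in that order (R = Rz(yaw) Ry(pitch) Rx(roll)).
In Python, from bench import bot, imaging, order gives the robot as it stands. The module is installed in compiled form; this text tells all that it offers.
- The arm moves only by the tool drive_tool, never from a script. Its argument "targets" is a list of rows, each an object with "jaw": the finger opening in mm, from 0 to 85.4; "linear": the shift along the tool's x, y, z in units of 40 mm (1.0 is 40 mm), a list of three; "turn": the turn, a rotation vector about the tool's x, y, z in units of 6 degrees (1.0 is 6 degrees), a list of three. A call has 1 to 8 rows; each row shifts and turns the commanded pose from where the row before left it, along the tool's axes as they then stand; what a row does not reach is not made up. A row lasts 1/12 s, in which the tool goes at most 41.7 mm and 7.16 degrees, less where a joint would pass 70% of its speed; a pose out of reach is approached as far as the arm can. A call is refused whole if a number of a shift passes 1 or a number of a turn 1, either way. A call with a gripper value outside its range is refused whole. The fingers move at their own pace and stop on an object; "newtons" is the grip in N (left out, the last holds). Time passes only in rows, so rows that do not move let the fingers close. It gives the time, the measured TCP pose, the force, the opening and the grip force at its end, in the units of the state.
- bot.read_state(): the state, without advancing time (a new reading comes with each control period).
- imaging.get_image(name): name is "scene" or "side" or "wrist"; returns the picture (384x512x3 uint8, red, green, blue); there is no depth.
- imaging.get_calibration(name): a dict with "K" (3x3 intrinsics, pixels), "position" and "attitude" of the camera in the world. Camera axes: x right, y up, looking along -z (the intrinsics and any distortion apply to the point x, -y, -z); pixel columns grow to the right and rows downward; lengths in mm; the calibration is good to about 2 mm. A picture is of the moment at which its call begins: read the wrist's pose just before it. get_calibration takes no time and is no camera call; for the wrist camera it gives the pose at the moment of the call.
- order.hand_in(): hands the job in; it is judged then, once.
The state is a dict: "time": time; "q": joint angles; "dq": joint speeds; "joint_efforts": joint torques, N m; "eef_pos": TCP position; "tool_rot": TCP orientation; "wrist_force": force on the tool from outside, world axes, zero at the start; "torque": the same for the moment, N m; "width": opening from 0.0 (shut) to 1.0 (fully open); "grasp_force": force on a finger pad.
Only numpy, scipy, OpenCV 4.12 (cv2) and the standard library are available. Lean on these libraries where they do the work, as an engineer would, in place of code of your own. Each camera call takes 0.05 s, during which the arm holds its last target. There are 200 camera calls.

## Task

The control box has been serviced: swing its cover fully shut, then lock it with the black wing stud that lies on the bench. Stand the stud upright in the cover's hole, tail down, and let go of it; then take it again by its wing from straight above, turn it and press lightly until you feel its cross bar drop into the hidden slot, push it fully home against the spring, give it a quarter turn clockwise and let go, so that it stays locked down. Leave the multimeter, the solder spool, the tape roll and the small tin where they are.

Things in the scene. Friction and masses are not known exactly. Their poses are not given: they have to be found in the camera images.
- control_box: grey metal box, 130 (x) by 160 (y) by 58 mm high, fixed on the bench. Origin at the centre of its underside, z up; its front faces its own -x, the cover is hinged along the top of its back wall (x = +65 mm, 58 mm high); two black cable glands stick out of its +y side by 20 mm
- cover (a joint): angle of the hinged cover, rad: 0 shut flat on the box, positive open (front edge raised). Stiff friction hinge (0.2 N m): it stays where it is left, and a few newtons of pressing down shut it. 4 mm sheet, 130 mm long; when shut its top face is 62 mm over the bench
- press (a point): bare spot on the cover's top face where it can be pressed shut: 85 mm ahead of the hinge, 55 mm to the box's +y side; z is the cover's outward normal. Moves with the cover
- hole (a point): centre of the round fastener hole (22.5 mm) on the cover's top face, 100 mm ahead of the hinge, on the box's middle line; z is the outward normal. Moves with the cover. Height of the stud's origin above it: 12.5 mm when the cross bar rests on the strike out of line, 6 mm when the bar has dropped into the slot, 0 when pushed home, 3.5 mm when locked
- spring_cup (a joint): how far (m) the black spring cup is pressed in: a ring round the hole, 34 mm outside, 22.5 mm inside, standing 6 mm above the cover at 0 and flush at 0.006. The stud's flange presses on it: 3 N to start, 11 N when flush. About 0.0025 when the stud is locked
- strike_top (a point): middle of the strike's top face, 22 mm below the shut cover's top: a fixed steel plate 3 mm thick with a slot 21.5 by 9.5 mm for the cross bar. It was clamped by hand, so the slot points along the box's y axis give or take up to 32 degrees; nobody has measured it (this point's axes are the box's)
- wing_stud: loose quarter-turn wing stud, 63 mm long, about 60 g. Origin at the centre of the flange's underside, z along its axis to the wing. Square black flange 30 x 30 mm, z 0 to 4; aluminium shank 20 mm diameter, z -20 to 0; neck 7 mm. It lies on the bench on a flat of the flange and an end of the cross bar: z axis 10 degrees above level, y axis level, origin 15 mm up
- wing (a point): middle of the stud's black wing, a flat plate 28 mm wide (along the stud's x), 9 mm thick (along y) and 24 mm tall (z 4 to 28 mm of the stud): the place to grip it, across the thickness
- cross_bar (a point): middle of the stud's steel cross bar at the tail's end, 19 mm long (along the stud's x, like the wing), 7 wide, 6 tall, its last 2 mm only 16 x 4.5. Pushed home, it clears the strike and turns clockwise (from above) only, to a stop 90 degrees past the slot; let go, it springs up into a groove there, which catches in the last 9 degrees. A rib before it stops a bar not fully home
- the_hand_meter: yellow multimeter, 170 by 86 by 47 mm, at the left; leave alone
- solder_spool: blue solder spool, 62 mm diameter, 50 mm high; leave alone
- tape_roll: black tape roll, 62 mm diameter, 19 mm high; leave alone
- tip_tin: small white tin with a green lid, 51 mm diameter, 22 mm high; leave alone
Not all that is in view belongs to the job. Of the things shaped like the wing_stud, the black one is meant.

How it is judged (in metres and radians):
On the way, in this order (a step that is already met when the one before it is completed fails the run):
1. the cover is shut (value of joint cover below 0.03 rad), for 0.2 s.
2. the stud stands upright in the cover's hole, let go, not yet locked (value of joint cover below 0.03 rad and contact force between wing_stud and the fingers below 0.2 N and horizontal distance between wing_stud and hole below 0.006 m and z of wing_stud in the frame of hole between 0.005 and 0.0145 m and angle between wing_stud's own z axis and vertical below 0.25 rad), for 0.2 s.
At the end, for the whole second after the job is handed in: the cover is shut (within 0.03 rad) and the stud is locked: upright within 0.08 rad, within 3 mm of the hole's centre, its flange held 2.2 to 4.8 mm above the cover by the groove under the strike, at rest (value of joint cover below 0.03 rad and z of wing_stud in the frame of hole between 0.0022 and 0.0048 m and horizontal distance between wing_stud and hole below 0.003 m and angle between wing_stud's own z axis and vertical below 0.08 rad and linear speed of wing_stud below 0.02 m/s); the robot touches nothing.
It fails at once if the multimeter is moved by more than 3 cm (distance of the_hand_meter from where it was at the start of the episode above 0.03 m).
It fails at once if the solder spool is moved by more than 3 cm (distance of solder_spool from where it was at the start of the episode above 0.03 m).
It fails at once if the tape roll is moved by more than 3 cm (distance of tape_roll from where it was at the start of the episode above 0.03 m).
It fails at once if the tin is moved by more than 3 cm (distance of tip_tin from where it was at the start of the episode above 0.03 m).
It also fails if it takes over 72 s, if anything falls off the work surface, if the arm or the gripper's body presses on something with over 40 N, if the wrist force passes 120 N, or if a joint passes its speed limit or range.

## Working session

There is one attempt and no reset: what is moved stays moved. The work goes in short steps, Python scripts to look and compute and a tool call to move; the robot and the scene stay as the last step left them, time stands still between calls to the robot, and variables do not carry over. Pictures are saved under pics/ and viewed, at most 10 in all, crops included, and the job is handed in when it is done.

Besides the shell and the picture viewer there is one more tool, called after ">>>" as a command line: name --argument value ..., lists and objects as JSON in quotes. drive_tool: Moves the arm, as the interface text tells. Its arguments: {"type":"object","properties":{"targets":{"type":"array","items":{"type":"object","properties":{"jaw":{"type":"number"},"linear":{"type":"array","items":{"type":"number"}},"turn":{"type":"array","items":{"type":"number"}}}}},"newtons":{"type":"number"}},"required":["targets"]}

```bash
mkdir -p pics; cat > h.py <<'E'
import numpy as np, cv2
from scipy.spatial.transform import Rotation as R
from bench import bot, imaging, order
def shot(n,f):
    c=imaging.get_calibration(n); im=imaging.get_image(n); cv2.imwrite('pics/'+f,im[:,:,::-1]); np.save('pics/'+f+'.npy',np.array([c],dtype=object),allow_pickle=True); return im,c
E
python3 - <<'E'
from h import *
a,c=shot('scene','s0.png'); b,d=shot('side','d0.png'); 
for x in (c,d,imaging.get_calibration('wrist')): print(x)
print(bot.read_state())
cv2.imwrite('pics/both.png',cv2.resize(np.hstack([a,b]),(800,300))[:,:,::-1])
E
```

```text
{'K': array([[493.95553069,   0.        , 265.04708298],
       [  0.        , 493.95553069, 195.70093192],
       [  0.        ,   0.        ,   1.        ]]), 'position': array([ -14.39479272, -418.77423512, 1023.61389165]), 'attitude': array([ 38.8255347 ,   0.37675565, -48.21702907])}
{'K': array([[394.58407761,   0.        , 259.11907844],
       [  0.        , 394.58407761, 193.34953061],
       [  0.        ,   0.        ,   1.        ]]), 'position': array([ 311.58930836, 1033.07059291,  621.3279376 ]), 'attitude': array([  60.70345987,   -0.54507454, -165.64695725])}
{'K': array([[272.02686811,   0.        , 254.21900005],
       [  0.        , 272.02686811, 190.29119334],
       [  0.        ,   0.        ,   1.        ]]), 'position': array([ 89.19992595, 647.31515851, 373.19981917]), 'attitude': array([-16.83832957,   0.08509135,  75.62843822])}
{'time': 0.1, 'q': array([ 7.29609449e+01,  2.75442884e+01,  9.14898305e+01,  3.20624460e-04,
        6.10242617e+01, -2.67081499e+00]), 'dq': array([ 0.00114788, -0.05869154, -0.04553174, -0.02153792, -0.03116388,
        0.00339528]), 'joint_efforts': array([ 1.08906810e-03, -9.52253723e+01, -4.31041396e+01,  3.34162632e-04,
        5.19114008e-03,  2.19232930e-05]), 'eef_pos': array([161.20583773, 629.40759249, 303.36088334]), 'tool_rot': array([-1.79941696e+02, -3.00042269e-03,  1.65631603e+02]), 'wrist_force': array([ 0.2214744 ,  0.08986214, -0.36390032]), 'torque': array([ 0.01300495, -0.03779602, -0.00118284]), 'grasp_force': 0.0, 'width': 0.9962535083050295}
```

View pics/s0.png

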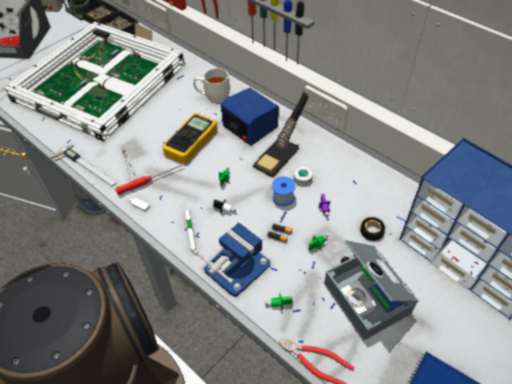

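View pics/d0.png

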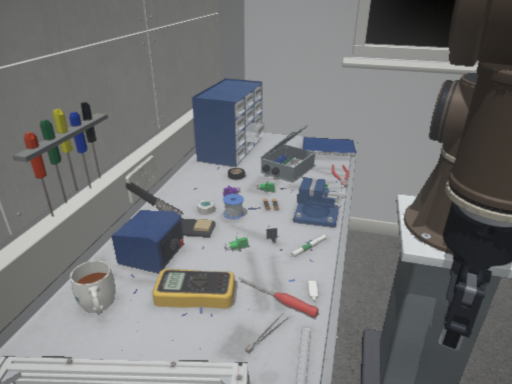

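Scene: the black stud is at about (222,206), and at (272,234) in the side view. The open box is at (370,290), and its cover leans back toward upper right. I'll enlarge both.

```bash
cat >> h.py <<'E'
def ray(c,u,v):
    K=c['K']; d=np.array([(u-K[0,2])/K[0,0],-(v-K[1,2])/K[1,1],-1.]); return np.array(c['position']),R.from_euler('xyz',c['attitude'],degrees=True).apply(d)
def onz(c,u,v,z):
    p,d=ray(c,u,v); return p+d*(z-p[2])/d[2]
def two(c1,p1,c2,p2):
    a,d=ray(c1,*p1); b,e=ray(c2,*p2); s=np.linalg.lstsq(np.c_[d,-e],b-a,rcond=None)[0]; x,y=a+d*s[0],b+e*s[1]; return (x+y)/2,np.linalg.norm(x-y)
def load(f): return cv2.imread('pics/'+f)[:,:,::-1],np.load('pics/'+f+'.npy',allow_pickle=True)[0]
def proj(c,P):
    q=R.from_euler('xyz',c['attitude'],degrees=True).inv().apply(np.atleast_2d(P)-c['position']); K=c['K']; return np.c_[K[0,2]-K[0,0]*q[:,0]/q[:,2],K[1,2]+K[1,1]*q[:,1]/q[:,2]]
E
python3 - <<'E'
from h import *
a,c=load('s0.png'); b,d=load('d0.png')
print(two(c,(222,206),d,(272,234)), onz(c,222,206,15))
print(onz(c,370,290,58))
f=lambda im,x,y,w,h:cv2.resize(np.ascontiguousarray(im[y:y+h,x:x+w]),(400,300),interpolation=cv2.INTER_CUBIC)
o=np.vstack([np.hstack([f(a,310,235,120,90+15)[:300],f(b,250,120,80,60)]),np.hstack([f(a,200,187,48,36),f(b,250,216,48,36)])])
cv2.imwrite('pics/z0.png',o[:,:,::-1])
E
```

```text
(array([487.12139814, 187.85292528,  14.24922113]), np.float64(1.2968687430505197)) [487.4677816  187.49395915  15.        ]
[ 515.79575142 -242.17784485   58.        ]
```

View pics/z0.png

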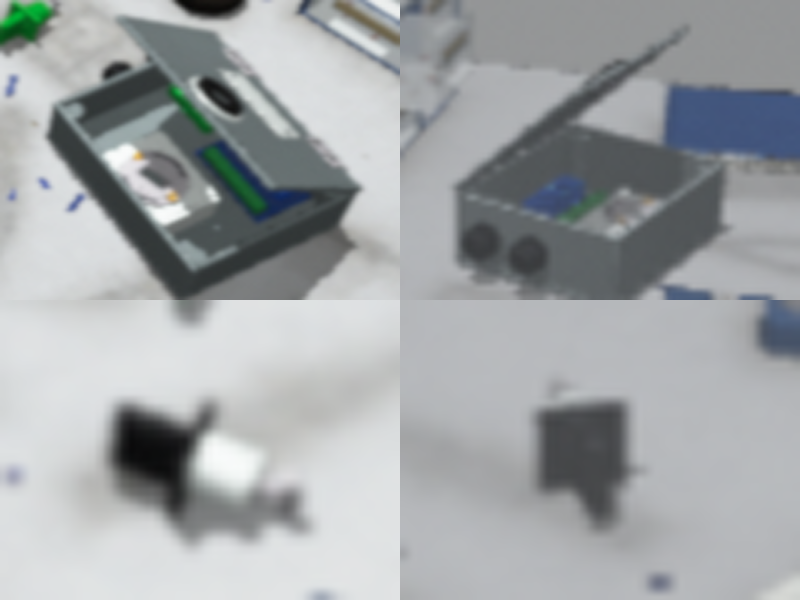

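```bash
python3 - <<'E'
from h import *
a,c=load('s0.png'); b,d=load('d0.png')
print('front+y',two(c,(325,272.8),d,(293,167.6)),onz(c,325,272.8,58),onz(d,293,167.6,58))
print('front-y',two(c,(367,328.8),d,(314.4,153)),onz(c,367,328.8,58),onz(d,314.4,153,58))
print('back-y',onz(c,417.4,300.8,58)); print('back+y',onz(d,261.4,157.4,58))
# cover front corners: +y scene (345,240), side(387,148)
print('covertip+y/-y',two(c,(310+120/3.333,235+18/2.857),d,(250+137/5,120+65/5)),two(c,(310+120/3.333,235+18/2.857),d,(250+285/5,120+30/5)))
print('stud wing/tail',two(c,(200+150/8.333,187+140/8.333),d,(250+185/8.333,216+145/8.333)),onz(c,200+150/8.333,187+140/8.333,17),onz(c,200+290/8.333,187+205/8.333,9))
E
```

```text
front+y (array([ 488.80150216, -142.3126136 ,   55.42535733]), np.float64(4.537471145423408)) [ 484.92380879 -143.16168857   58.        ] [ 490.33105442 -139.20781761   58.        ]
front-y (array([ 438.71200166, -287.4840303 ,   54.63422573]), np.float64(0.7797272505195516)) [ 437.56532119 -287.95330104   58.        ] [ 437.56988339 -279.23386977   58.        ]
back-y [ 561.52131716 -332.41605831   58.        ]
back+y [ 611.07294933 -190.99755496   58.        ]
covertip+y/-y (array([ 538.40960959, -157.13909479,  158.68529111]), np.float64(28.403706216033708)) (array([ 473.32504469, -173.6215243 ,  202.92254195]), np.float64(35.747565436780384))
stud wing/tail (array([483.44496641, 196.39249984,  21.6569501 ]), np.float64(1.8801642130293337)) [484.71081521 199.11178204  17.        ] [499.37918741 153.56627004   9.        ]
```

>>> drive_tool --targets '[{"jaw": 85, "linear": [-0.65, -0.54, 0.1]}, {"linear": [-0.65, -0.54, 0.1]}, {"linear": [-0.65, -0.54, 0.1]}, {"linear": [-0.65, -0.54, 0.1]}, {"linear": [-0.65, -0.54, 0.1]}, {"linear": [-0.65, -0.54, 0.1]}, {"linear": [-0.65, -0.54, 0.1]}, {"linear": [-0.65, -0.54, 0.1]}]'

```text
invalid input
```

>>> drive_tool --targets '[{"jaw": 85, "linear": [-0.65, -0.54, 0.1]}, {"linear": [-0.65, -0.54, 0.1]}, {"linear": [-0.65, -0.54, 0.1]}, {"linear": [-0.65, -0.54, 0.1]}, {"linear": [-0.65, -0.54, 0.1]}, {"linear": [-0.65, -0.54, 0.1]}, {"linear": [-0.65, -0.54, 0.1]}, {"linear": [0, 0, 0]}]'

```text
invalid input
```

```bash
python3 - <<'E'
from h import *
s=bot.read_state(); a,c=shot('wrist','w1.png'); print(s['time'],s['eef_pos'],s['tool_rot'],s['q'],c['position'],c['attitude']); print(proj(c,[487,188,15]))
E
```

```text
0.1 [161.20583773 629.40759249 303.36088334] [-1.79941696e+02 -3.00042269e-03  1.65631603e+02] [ 7.29609449e+01  2.75442884e+01  9.14898305e+01  3.20624460e-04
  6.10242617e+01 -2.67081499e+00] [ 89.19992595 647.31515851 373.19981917] [-16.83832957   0.08509135  75.62843822]
[[ 61.52426339 398.79926994]]
```

View pics/w1.png

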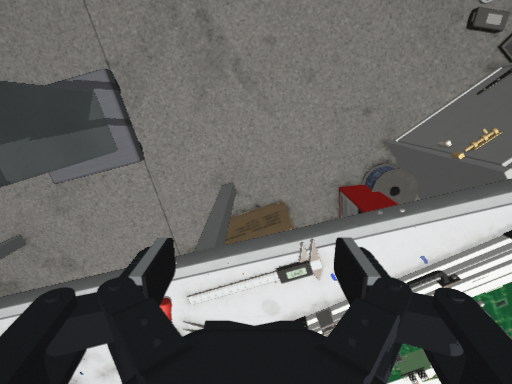

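The first wrist picture shows only floor and the bench edge, with the fingers at the bottom; the arm hadn't moved. I'll resend with complete rows.

>>> drive_tool --targets '[{"jaw": 85, "linear": [-0.65, -0.54, 0.1], "turn": [0, 0, 0]}, {"jaw": 85, "linear": [-0.65, -0.54, 0.1], "turn": [0, 0, 0]}, {"jaw": 85, "linear": [-0.65, -0.54, 0.1], "turn": [0, 0, 0]}, {"jaw": 85, "linear": [-0.65, -0.54, 0.1], "turn": [0, 0, 0]}, {"jaw": 85, "linear": [-0.65, -0.54, 0.1], "turn": [0, 0, 0]}, {"jaw": 85, "linear": [-0.65, -0.54, 0.1], "turn": [0, 0, 0]}, {"jaw": 85, "linear": [-0.65, -0.54, 0.1], "turn": [0, 0, 0]}, {"jaw": 85, "linear": [-0.65, -0.54, 0.1], "turn": [0, 0, 0]}]' --newtons 40

```text
time: 0.82
eef_pos: [320.5, 409.2, 271.7]
tool_rot: [-180.0, -0.0, 165.6]
wrist_force: [0.1, 0.6, -0.8]
width: 0.999
grasp_force: 0.0
```

>>> drive_tool --targets '[{"jaw": 85, "linear": [-0.65, -0.54, 0.1], "turn": [0, 0, 0]}, {"jaw": 85, "linear": [-0.65, -0.54, 0.1], "turn": [0, 0, 0]}, {"jaw": 85, "linear": [-0.65, -0.54, 0.1], "turn": [0, 0, 0]}, {"jaw": 85, "linear": [-0.65, -0.54, 0.1], "turn": [0, 0, 0]}, {"jaw": 85, "linear": [-0.65, -0.54, 0.1], "turn": [0, 0, 0]}, {"jaw": 85, "linear": [-0.65, -0.54, 0.1], "turn": [0, 0, 0]}, {"jaw": 85, "linear": [-0.65, -0.54, 0.1], "turn": [0, 0, 0]}, {"jaw": 85, "linear": [0, 0, 0], "turn": [0, 0, 0]}]' --newtons 40

```text
time: 1.48
eef_pos: [461.3, 215.2, 243.3]
tool_rot: [-180.0, 0.0, 165.5]
wrist_force: [-0.2, 0.7, -1.2]
width: 0.995
grasp_force: 0.0
```

```bash
python3 - <<'E'
from h import *
s=bot.read_state(); a,c=shot('wrist','w2.png'); print(s['time'],s['eef_pos'],s['tool_rot'],s['q']); u=proj(c,[487,188,15])[0]; print(u)
x,y=int(u[0])-60,int(u[1])-45; x=max(x,0);y=max(y,0);print(x,y)
cv2.imwrite('pics/w2z.png',cv2.resize(a[y:y+90,x:x+120],(800,600),interpolation=cv2.INTER_CUBIC)[:,:,::-1])
E
```

```text
1.4833 [461.26948011 215.19766343 243.27983369] [-1.79958552e+02  3.61548753e-02  1.65463704e+02] [ 2.16301263e+01  2.07735266e+01  1.13400317e+02 -7.64074197e-02
  4.58214539e+01 -5.37803191e+01]
[237.87297784 203.07898778]
177 158
```

View pics/w2z.png

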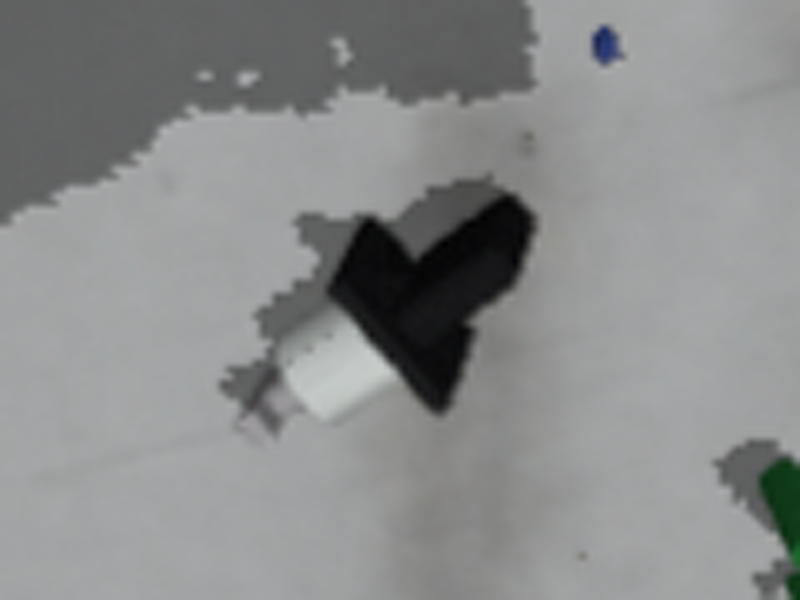

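Crop (scale 6.67, offset 177,158): the stud's wing points to upper right. The flange's top edge runs (330,290)–(440,410), and the wing's top strip runs about (425,328) to (515,248).

```bash
python3 - <<'E'
from h import *
a,c=load('w2.png'); g=lambda u,v,z: onz(c,177+u/6.667,158+v/6.667,z)
A,B=g(330,290,29.8),g(440,410,29.8); e=B-A
print('edge',A,B,np.linalg.norm(e),'y heading',np.degrees(np.arctan2(e[1],e[0])))
p,q=g(425,328,29.5),g(515,248,33.6); w=q-p; print('wing',p,q,'z heading',np.degrees(np.arctan2(w[1],w[0])))
# two-view height of flange-ish points: wing end centre with scene
# scene vs wrist: shank/flange junction
sa,sc=load('s0.png')
print(two(sc,(200+150/8.333,187+140/8.333),c,(177+465/6.667,158+270/6.667)))
print('box center in wrist img', c['position'])
E
```

```text
edge [477.22516607 178.60543434  29.8       ] [502.46120916 190.5848166   29.8       ] 27.934986492771404 y heading 25.39338185538059
wing [487.718221   191.99482312  29.5       ] [476.64054724 210.35754642  33.6       ] z heading 121.10130597337779
(array([484.30901287, 199.44361354,  16.48819917]), np.float64(1.2153026823636452))
box center in wrist img [389.27023477 233.31063117 313.09898109]
```

>>> drive_tool --targets '[{"jaw": 85, "linear": [-0.21, -0.92, -0.05], "turn": [0, 0, 0]}, {"jaw": 85, "linear": [-0.21, -0.92, -0.05], "turn": [0, 0, 0]}, {"jaw": 85, "linear": [-0.21, -0.92, -0.05], "turn": [0, 0, 0]}, {"jaw": 85, "linear": [-0.21, -0.92, -0.05], "turn": [0, 0, 0]}, {"jaw": 85, "linear": [-0.21, -0.92, -0.05], "turn": [0, 0, 0]}, {"jaw": 85, "linear": [-0.21, -0.92, -0.05], "turn": [0, 0, 0]}, {"jaw": 85, "linear": [-0.21, -0.92, -0.05], "turn": [0, 0, 0]}, {"jaw": 85, "linear": [-0.21, -0.92, -0.05], "turn": [0, 0, 0]}]'

```text
time: 2.2
eef_pos: [450.2, -83.7, 260.2]
tool_rot: [180.0, 0.0, 165.7]
wrist_force: [1.6, 0.3, -0.0]
width: 0.994
grasp_force: 0.0
```

>>> drive_tool --targets '[{"jaw": 85, "linear": [-0.21, -0.92, -0.05], "turn": [0, 0, 0]}, {"jaw": 85, "linear": [-0.21, -0.92, -0.05], "turn": [0, 0, 0]}, {"jaw": 0, "linear": [-0.21, -0.92, -0.05], "turn": [0, 0, 0]}, {"jaw": 0, "linear": [0, 0, 0], "turn": [0, 0, 0]}, {"jaw": 0, "linear": [0, 0, 0], "turn": [0, 0, 0]}]'

```text
time: 2.62
eef_pos: [447.7, -197.1, 265.9]
tool_rot: [180.0, 0.0, 165.5]
wrist_force: [-0.2, 0.5, -0.2]
width: 0.599
grasp_force: 0.0
```

```bash
python3 - <<'E'
from h import *
s=bot.read_state(); a,c=shot('wrist','w3.png'); print(s['time'],s['eef_pos'],s['tool_rot'],s['q']); print(proj(c,[[491,-226,40],[524,-237,58]]))
sa,sc=load('s0.png'); sb,sd=load('d0.png')
bx=np.array([.945,-.326,0])
for th in range(30,80,5):
    t=np.radians(th); P=np.array([611,-191,58])-130*np.cos(t)*bx+[0,0,130*np.sin(t)]; print(th,proj(sc,P),proj(sd,P))
cv2.imwrite('pics/w3z.png',cv2.resize(a[130:380,100:433],(800,600),interpolation=cv2.INTER_CUBIC)[:,:,::-1])
E
```

```text
2.6167 [ 447.68560178 -197.10154852  265.93792188] [1.79997353e+02 9.85804591e-03 1.65475036e+02] [-2.73166531e+01  1.74904628e+01  1.14515945e+02  6.41239410e-03
  4.79845647e+01 -1.02795981e+02]
[[240.22040492 217.88183627]
 [237.82645293 252.05825188]]
30 [[337.46609988 254.38943597]] [[290.52176093 147.18647208]]
35 [[340.33015573 250.7777975 ]] [[289.0343215 144.050576 ]]
40 [[343.51026085 247.11478206]] [[287.31895114 141.01620101]]
45 [[346.98007297 243.43517095]] [[285.390794   138.11144838]]
50 [[350.70913028 239.77479992]] [[283.2673331  135.36312276]]
55 [[354.66319774 236.17000943]] [[280.96815857 132.79636041]]
60 [[358.80472023 232.65705646]] [[278.5146961  130.43428838]]
65 [[363.09337263 229.27150606]] [[275.92990284 128.29772324]]
70 [[367.4866918  226.04762274]] [[273.23793915 126.40491686]]
75 [[371.94077117 223.01778219]] [[270.46382506 124.77135462]]
```

View pics/w3z.png

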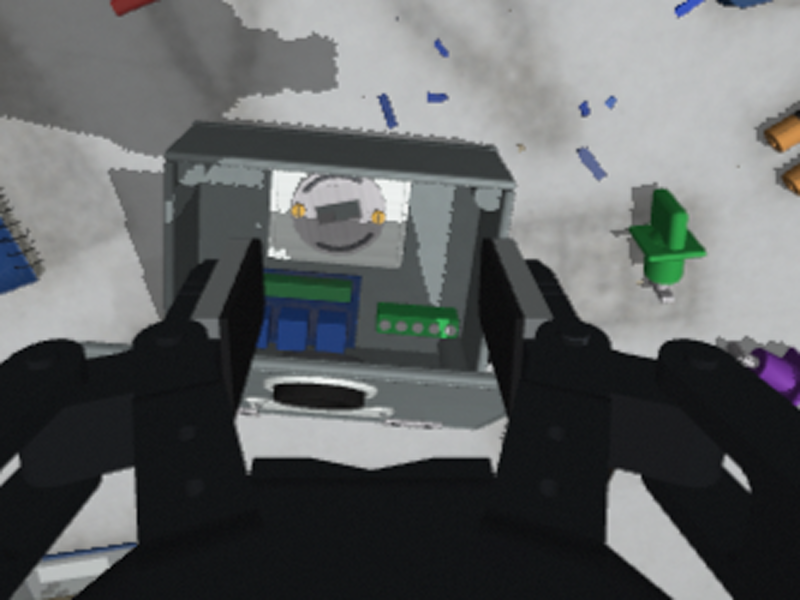

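Crop (scale 2.4, offset 100,130): box interior with the strike. Its dark slot is at (338,211), slightly tilted, and the front rim runs (168,157)–(512,183). The cover is about 45° open.

```bash
python3 - <<'E'
from h import *
a,c=load('w3.png'); k=800/333
g=lambda u,v,z: onz(c,100+u/k,130+v/2.4,z)
A,B=g(168,157,58),g(512,183,58); e=B-A; hy=np.degrees(np.arctan2(e[1],e[0])); print('rim',A,B,np.linalg.norm(e),hy)
x0,y0=int(100+305/k),int(130+188/2.4); x1,y1=int(100+372/k),int(130+236/2.4)
gr=cv2.cvtColor(np.ascontiguousarray(a),cv2.COLOR_RGB2GRAY)[y0:y1,x0:x1]
print(gr)
m=(gr<95).astype(np.uint8); n,l,st,ce=cv2.connectedComponentsWithStats(m); i=1+np.argmax(st[1:,4]); vv,uu=np.nonzero(l==i)
P=np.array([onz(c,u+x0,v+y0,40)[:2] for u,v in zip(uu,vv)]); ct=P.mean(0); w,V=np.linalg.eigh(np.cov((P-ct).T)); print('slot',ct,np.sqrt(12*w),np.degrees(np.arctan2(V[1,1],V[0,1])),len(P))
E
```

```text
rim [ 440.00472046 -289.27328798   58.        ] [ 490.7072461 -142.8767689   58.       ] 154.92800554713878 70.89713940659088
[[129  76  89 121 176 195 191 191 190 188 188 189 189 185 186 190 191 190
  189 189 192 195 194 192 193 198 198 197]
 [107 101 116 157 190 189 186 188 189 188 189 189 190 185 184 187 191 190
  190 190 191 194 195 192 192 196 199 197]
 [160 153 171 185 190 190 186 187 190 188 188 189 189 186 184 187 190 190
  189 190 189 193 196 192 191 195 199 197]
 [192 191 190 184 189 190 187 186 189 189 188 188 188 187 185 186 190 189
  189 190 189 194 195 193 191 193 199 197]
 [191 191 189 185 188 190 187 186 189 190 188 189 189 188 184 185 189 191
  188 185 183 184 184 186 191 193 198 197]
 [190 193 190 186 186 189 187 186 188 190 187 188 190 188 180 176 177 177
  171 155 149 135 124 150 188 192 197 198]
 [180 194 191 187 185 190 188 186 184 181 176 174 174 167 150 130 111 100
   91  80  80  81  92 132 177 193 194 198]
 [141 195 191 189 181 178 175 170 158 135 113  98  87  80  81  80  81  80
   80  81  80  81  85 122 177 192 195 198]
 [161 181 192 188 168 118  98  89  78 
[... 749 characters left out ...]
08 109 110 136 181 180 163 111]
 [116 111 110 113 112 109  99  90  96  97 102 108 108 108 108 109 107 107
  109 111 110 109 110 110 113 113 111 110]
 [115 113 111 113 112 110 106 108 109 107 108 110 111 109 109 110 108 107
  108 111 110 110 110 110 112 113 111 110]
 [115 113 111 112 112 111 108 109 110 109 107 109 111 108 109 110 109 108
  108 110 111 110 111 110 112 113 113 111]
 [115 115 110 112 113 112 110 108 110 109 109 110 110 109 110 111 109 108
  107 110 111 110 110 110 111 113 111 104]
 [115 115 111 111 113 112 110 107 109 109 108 109 111 110 110 110 110 108
  107 109 111 110 110 110 112 112  99  69]]
slot [ 491.36967961 -226.09814856] [ 8.91124884 20.39073613] 87.38535490383327 123
```

>>> drive_tool --targets '[{"jaw": 0, "linear": [-0.61, 0.3, 0.2], "turn": [0, 0, 0]}, {"jaw": 0, "linear": [-0.61, 0.3, 0.2], "turn": [0, 0, 0]}, {"jaw": 0, "linear": [-0.61, 0.3, 0.2], "turn": [0, 0, 0]}, {"jaw": 0, "linear": [0, 0, 0.35], "turn": [0, 0, 0]}, {"jaw": 0, "linear": [0, 0, 0.35], "turn": [0, 0, 0]}, {"jaw": 0, "linear": [0, 0, 0.35], "turn": [0, 0, 0]}, {"jaw": 0, "linear": [0, 0, 0.35], "turn": [0, 0, 0]}, {"jaw": 0, "linear": [0, 0, 0.35], "turn": [0, 0, 0]}]'

```text
time: 3.33
eef_pos: [527.7, -177.0, 171.3]
tool_rot: [180.0, -0.0, 165.8]
wrist_force: [-0.4, 1.3, 1.5]
width: 0.001
grasp_force: 0.7
```

>>> drive_tool --targets '[{"jaw": 0, "linear": [0, 0, 0.2], "turn": [0, 0, 0]}, {"jaw": 0, "linear": [0, 0, 0.15], "turn": [0, 0, 0]}, {"jaw": 0, "linear": [0, 0, 0.15], "turn": [0, 0, 0]}, {"jaw": 0, "linear": [0, 0, 0], "turn": [0, 0, 0]}]'

```text
time: 3.67
eef_pos: [527.4, -178.6, 151.2]
tool_rot: [180.0, -0.1, 165.7]
wrist_force: [0.0, -0.2, -1.1]
width: 0.002
grasp_force: 0.0
```

>>> drive_tool --targets '[{"jaw": 0, "linear": [0, 0, 0.15], "turn": [0, 0, 0]}, {"jaw": 0, "linear": [0, 0, 0.15], "turn": [0, 0, 0]}, {"jaw": 0, "linear": [0, 0, 0.1], "turn": [0, 0, 0]}, {"jaw": 0, "linear": [0, 0, 0.05], "turn": [0, 0, 0]}, {"jaw": 0, "linear": [0, 0, 0], "turn": [0, 0, 0]}]'

```text
time: 4.08
eef_pos: [527.6, -179.4, 134.5]
tool_rot: [180.0, 0.0, 165.6]
wrist_force: [-3.0, 1.9, 13.6]
width: 0.003
grasp_force: 6.8
```

>>> drive_tool --targets '[{"jaw": 0, "linear": [0, 0, 0.03], "turn": [0, 0, 0]}, {"jaw": 0, "linear": [0, 0, 0], "turn": [0, 0, 0]}, {"jaw": 0, "linear": [0, 0, 0], "turn": [0, 0, 0]}, {"jaw": 0, "linear": [0, 0, -0.5], "turn": [0, 0, 0]}, {"jaw": 0, "linear": [0.5, -0.2, -0.8], "turn": [0, 0, 0]}, {"jaw": 0, "linear": [0.5, -0.2, -0.8], "turn": [0, 0, 0]}, {"jaw": 0, "linear": [0.5, -0.2, -0.6], "turn": [0, 0, 0]}, {"jaw": 0, "linear": [0, 0, 0], "turn": [0, 0, 0]}]'

```text
time: 4.75
eef_pos: [461.7, -188.3, 244.5]
tool_rot: [-179.9, 0.2, 165.6]
wrist_force: [0.6, -0.9, 0.7]
width: 0.004
grasp_force: 0.0
```

```bash
python3 - <<'E'
from h import *
s=bot.read_state(); a,c=shot('wrist','w4.png'); print(s['time'],s['eef_pos'],s['q']); u=proj(c,[[491.4,-226.1,68]])[0]; print(u)
x,y=int(u[0])-80,int(u[1])-60; print(x,y)
cv2.imwrite('pics/w4z.png',cv2.resize(a[y:y+120,x:x+160],(800,600),interpolation=cv2.INTER_CUBIC)[:,:,::-1])
E
```

```text
4.75 [ 461.72089661 -188.34117225  244.49481873] [-2.56623162e+01  1.98559595e+01  1.14727145e+02 -2.90918958e-02
  4.52224294e+01 -1.01237183e+02]
[225.49836308 226.3529903 ]
145 166
```

View pics/w4z.png

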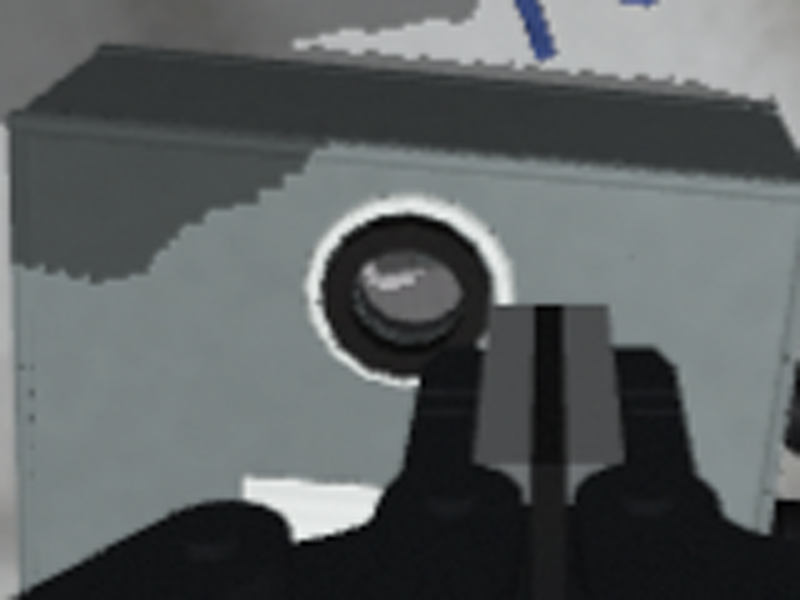

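Crop (scale 5, offset 145,166): the cover is shut. The spring cup's outer ring is centred at (408,297), the white ring on the cover at (408,289), and the finger seam's tip at (547,305).

```bash
python3 - <<'E'
from h import *
a,c=load('w4.png'); g=lambda u,v,z: onz(c,145+u/5,166+v/5,z)
im=cv2.cvtColor(np.ascontiguousarray(a),cv2.COLOR_RGB2HSV)
print('cup68',g(408,297,68),'white62',g(408.5,289,62))
A,B=g(10,120,62),g(800,180,62); e=B-A; print('rim',A,B,np.degrees(np.arctan2(e[1],e[0])))
t=np.array([461.72,-188.34,244.49]); Rt=R.from_euler('xyz',[-179.9,.2,165.6],degrees=True)
for p in ([11,0,73],[0,0,73],[-11,0,73]): print(p,(proj(c,t+Rt.apply(p))[0]-[145,166])*5)
# white ring: fit ellipse centre
m=((im[:,:,2]>205)&(im[:,:,1]<40)).astype(np.uint8)[200:250,205:250]
v,u=np.nonzero(m); A_=np.c_[2*u,2*v,np.ones(len(u))]; s=np.linalg.lstsq(A_,u**2+v**2,rcond=None)[0]; print('ringfit',s[0]+205,s[1]+200,np.sqrt(s[2]+s[0]**2+s[1]**2),len(u), onz(c,s[0]+205,s[1]+200,62))
# two-view: scene
sa,sc=shot('scene','s1.png'); sb,sd=shot('side','d1.png'); H=[491.4,-226.1,62]; print(proj(sc,H),proj(sd,H))
E
```

```text
cup68 [ 490.68592887 -224.76297645   68.        ] white62 [ 491.49101165 -225.5055213    62.        ]
rim [ 438.07305679 -290.48515493   62.        ] [ 488.21702657 -144.55563148   62.        ] 71.03637074211848
[11, 0, 73] [551.20725038 289.28331469]
[0, 0, 73] [551.1181505  376.40394794]
[-11, 0, 73] [551.03256581 460.08748466]
ringfit 226.2218018260647 224.56009605582372 18.56745989335867 150 [ 492.17196872 -226.20387535   62.        ]
[[357.64428277 292.27115104]] [[297.11998081 156.15106065]]
```

>>> drive_tool --targets '[{"jaw": 40, "linear": [0.28, 0.94, 0], "turn": [0, 0, 0]}, {"jaw": 40, "linear": [0.28, 0.94, 0], "turn": [0, 0, 0]}, {"jaw": 40, "linear": [0.28, 0.94, 0], "turn": [0, 0, 0]}, {"jaw": 40, "linear": [0.28, 0.94, 0], "turn": [0, 0, 0]}, {"jaw": 40, "linear": [0.28, 0.94, 0], "turn": [0, 0, 0]}, {"jaw": 40, "linear": [0.28, 0.94, 0], "turn": [0, 0, 0]}, {"jaw": 40, "linear": [0.28, 0.94, 0], "turn": [0, 0, 0]}, {"jaw": 40, "linear": [0.28, 0.94, 0], "turn": [0, 0, 0]}]'

```text
time: 5.57
eef_pos: [451.1, 128.2, 239.5]
tool_rot: [-180.0, -0.1, 165.7]
wrist_force: [1.5, -0.8, -0.5]
width: 0.47
grasp_force: 0.0
```

>>> drive_tool --targets '[{"jaw": 40, "linear": [0.28, 0.94, 0], "turn": [0, 0, 0]}, {"jaw": 40, "linear": [0.28, 0.94, 0], "turn": [0, 0, 0]}, {"jaw": 40, "linear": [0.28, 0.94, 0], "turn": [0, 0, 0]}, {"jaw": 40, "linear": [0.28, 0.94, 0], "turn": [0, 0, 0]}, {"jaw": 40, "linear": [0, 0, 0.4], "turn": [0, 0, 1]}, {"jaw": 40, "linear": [0, 0, 0.4], "turn": [0, 0, 1]}, {"jaw": 40, "linear": [0, 0, 0.4], "turn": [0, 0, 1]}, {"jaw": 40, "linear": [0, 0, 0.4], "turn": [0, 0, 1]}]'

```text
time: 6.23
eef_pos: [445.0, 283.6, 174.4]
tool_rot: [-179.9, -0.0, 141.4]
wrist_force: [0.4, 0.1, 0.1]
width: 0.47
grasp_force: 0.0
```

>>> drive_tool --targets '[{"jaw": 40, "linear": [0, 0, 0.3], "turn": [0, 0, 1]}, {"jaw": 40, "linear": [0, 0, 0], "turn": [0, 0, 1]}, {"jaw": 40, "linear": [0, 0, 0], "turn": [0, 0, 1]}, {"jaw": 40, "linear": [0, 0, 0], "turn": [0, 0, 1]}, {"jaw": 40, "linear": [0, 0, 0], "turn": [0, 0, 0.33]}, {"jaw": 40, "linear": [0, 0, 0], "turn": [0, -1, 0]}, {"jaw": 40, "linear": [0, 0, 0], "turn": [0, -1, 0]}, {"jaw": 40, "linear": [0, 0, 0], "turn": [0, -1, 0]}]'

```text
time: 6.9
eef_pos: [445.8, 282.8, 163.7]
tool_rot: [180.0, 17.6, 115.6]
wrist_force: [-0.5, -0.3, -0.7]
width: 0.467
grasp_force: 0.0
```

>>> drive_tool --targets '[{"jaw": 40, "linear": [0, 0, 0], "turn": [0, -1, 0]}, {"jaw": 40, "linear": [0, 0, 0], "turn": [0, -1, 0]}, {"jaw": 40, "linear": [0, 0, 0], "turn": [0, -1, 0]}, {"jaw": 40, "linear": [0, 0, 0], "turn": [0, -0.67, 0]}, {"jaw": 40, "linear": [0, 0, 0], "turn": [0, 0, 0]}]'

```text
time: 7.32
eef_pos: [443.9, 284.1, 161.8]
tool_rot: [-179.6, 39.6, 116.1]
wrist_force: [-0.8, 0.8, 0.2]
width: 0.467
grasp_force: 0.0
```

```bash
cat >> h.py <<'E'
def go(tgt,a=None):
    s=bot.read_state(); Rt=R.from_euler('xyz',s['tool_rot'],degrees=True); print('tool shift mm',Rt.inv().apply(np.array(tgt)-s['eef_pos']).round(1)); print(s['time'],s['eef_pos'].round(1),s['q'].round(1)); print(Rt.as_matrix().round(3))
E
python3 -c "
from h import *
go([444.3,281.4,119.5]); go([463.7,240.9,66])"
```

```text
tool shift mm [25.  -0.6 34.2]
7.3167 [443.9 284.1 161.8] [ 48.6  38.4 109.2 -43.2  58.9  54.5]
[[-0.339  0.9    0.275]
 [ 0.692  0.436 -0.575]
 [-0.638 -0.005 -0.77 ]]
tool shift mm [ 24.5  -0.5 104.1]
7.3167 [443.9 284.1 161.8] [ 48.6  38.4 109.2 -43.2  58.9  54.5]
[[-0.339  0.9    0.275]
 [ 0.692  0.436 -0.575]
 [-0.638 -0.005 -0.77 ]]
```

>>> drive_tool --targets '[{"jaw": 40, "linear": [0.61, 0, 0.6], "turn": [0, 0, 0]}, {"jaw": 40, "linear": [0, 0, 0.7], "turn": [0, 0, 0]}, {"jaw": 40, "linear": [0, 0, 0.5], "turn": [0, 0, 0]}, {"jaw": 40, "linear": [0, 0, 0.4], "turn": [0, 0, 0]}, {"jaw": 40, "linear": [0, 0, 0.3], "turn": [0, 0, 0]}, {"jaw": 40, "linear": [0, 0, 0.1], "turn": [0, 0, 0]}, {"jaw": 40, "linear": [0, 0, 0], "turn": [0, 0, 0]}]'

```text
time: 7.9
eef_pos: [465.2, 239.4, 67.8]
tool_rot: [-179.8, 39.3, 115.7]
wrist_force: [0.2, 0.6, 0.5]
width: 0.467
grasp_force: 0.0
```

```bash
python3 - <<'E'
from h import *
go([463.7,240.9,66]); a,c=shot('wrist','w5.png'); print(proj(c,[[481,205,18]]))
cv2.imwrite('pics/w5z.png',cv2.resize(a[130:380,90:423],(800,600),interpolation=cv2.INTER_CUBIC)[:,:,::-1])
E
```

```text
tool shift mm [ 2.7 -0.7  0.1]
7.9 [465.2 239.4  67.8] [ 43.8  46.7 112.6 -52.5  49.2  63.5]
[[-0.336  0.902  0.271]
 [ 0.697  0.432 -0.572]
 [-0.633 -0.003 -0.774]]
[[254.70978892 245.78866697]]
```

View pics/w5z.png

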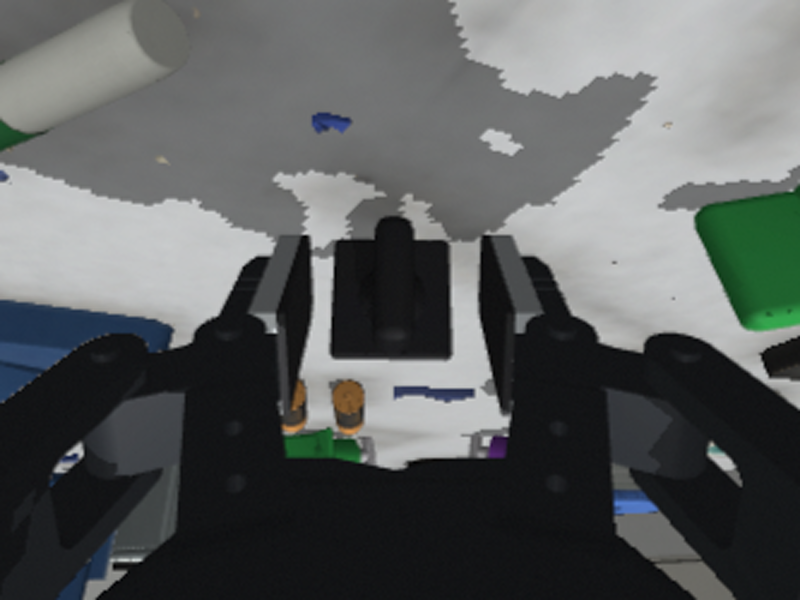

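Crop: the jaws straddle the black wing, centred (wing at 393, pads at 300 and 490) and square to it. I'll grip and lift.

>>> drive_tool --targets '[{"jaw": 0, "linear": [0.03, 0, 0], "turn": [0, 0, 0]}, {"jaw": 0, "linear": [0, 0, 0], "turn": [0, 0, 0]}, {"jaw": 0, "linear": [0, 0, 0], "turn": [0, 0, 0]}, {"jaw": 0, "linear": [0, 0, 0], "turn": [0, 0, 0]}, {"jaw": 0, "linear": [0, 0, 0], "turn": [0, 0, 0]}, {"jaw": 0, "linear": [0, 0, 0], "turn": [0, 0, 0]}]' --newtons 50

```text
time: 8.45
eef_pos: [465.0, 241.5, 68.3]
tool_rot: [-180.0, 39.3, 115.7]
wrist_force: [-1.9, 3.9, 6.2]
width: 0.087
grasp_force: 53.6
```

>>> drive_tool --targets '[{"jaw": 0, "linear": [-0.3, 0, -0.37], "turn": [0, 0, 0]}, {"jaw": 0, "linear": [-0.6, 0, -0.77], "turn": [0, 0, 0]}, {"jaw": 0, "linear": [-0.6, 0, -0.77], "turn": [0, 0, 0]}, {"jaw": 0, "linear": [-0.6, 0, -0.77], "turn": [0, 0, 0]}, {"jaw": 0, "linear": [0, 0, 0], "turn": [0, 1, 0]}, {"jaw": 0, "linear": [0, 0, 0], "turn": [0, 1, 0]}, {"jaw": 0, "linear": [0, 0, 0], "turn": [0, 1, 0]}, {"jaw": 0, "linear": [0, 0, 0], "turn": [0, 1, 0]}]'

```text
time: 9.12
eef_pos: [463.9, 244.4, 205.0]
tool_rot: [179.9, 15.1, 115.7]
wrist_force: [-1.4, -0.8, -1.0]
width: 0.086
grasp_force: 52.5
```

>>> drive_tool --targets '[{"jaw": 0, "linear": [0, 0, 0], "turn": [0, 1, 0]}, {"jaw": 0, "linear": [0, 0, 0], "turn": [0, 1, 0]}, {"jaw": 0, "linear": [0, 0, 0], "turn": [0, 1, 0]}, {"jaw": 0, "linear": [0, 0, 0], "turn": [0, 0.4, 0]}, {"jaw": 0, "linear": [0, 0, 0], "turn": [0, 0, 0]}]'

```text
time: 9.53
eef_pos: [464.2, 242.5, 204.2]
tool_rot: [-179.9, -5.1, 115.5]
wrist_force: [-0.7, -0.2, -0.3]
width: 0.088
grasp_force: 52.5
```

```bash
python3 -c "
from h import *
go([480,-160,250])"
```

```text
tool shift mm [-364.6 -159.   -78.6]
9.5333 [464.2 242.5 204.2] [ 21.3  25.2 113.5   7.7  42.   -9.9]
[[-0.429  0.903 -0.04 ]
 [ 0.899  0.43   0.08 ]
 [ 0.089 -0.001 -0.996]]
```

>>> drive_tool --targets '[{"jaw": 0, "linear": [0, 0, -0.7], "turn": [0, 0, 0]}, {"jaw": 0, "linear": [0, 0, -0.7], "turn": [0, 0, 0]}, {"jaw": 0, "linear": [-0.88, -0.39, -0.08], "turn": [0, 0, 0]}, {"jaw": 0, "linear": [-0.88, -0.39, -0.08], "turn": [0, 0, 0]}, {"jaw": 0, "linear": [-0.88, -0.39, -0.08], "turn": [0, 0, 0]}, {"jaw": 0, "linear": [-0.88, -0.39, -0.08], "turn": [0, 0, 0]}, {"jaw": 0, "linear": [-0.88, -0.39, -0.08], "turn": [0, 0, 0]}, {"jaw": 0, "linear": [-0.88, -0.39, -0.08], "turn": [0, 0, 0]}]'

```text
time: 10.2
eef_pos: [472.7, 6.2, 260.7]
tool_rot: [-179.8, -4.9, 115.7]
wrist_force: [1.2, 0.6, 0.1]
width: 0.09
grasp_force: 52.6
```

>>> drive_tool --targets '[{"jaw": 0, "linear": [-0.88, -0.39, -0.08], "turn": [0, 0, 0]}, {"jaw": 0, "linear": [-0.88, -0.39, -0.08], "turn": [0, 0, 0]}, {"jaw": 0, "linear": [-0.88, -0.39, -0.08], "turn": [0, 0, 0]}, {"jaw": 0, "linear": [0, 0, 0], "turn": [0, 1, 0]}, {"jaw": 0, "linear": [0, 0, 0], "turn": [0, 1, 0]}, {"jaw": 0, "linear": [0, 0, 0], "turn": [0, 1, 0]}, {"jaw": 0, "linear": [0, 0, 0], "turn": [0, 1, 0]}, {"jaw": 0, "linear": [0, 0, 0], "turn": [0, 1, 0]}]'

```text
time: 10.87
eef_pos: [476.9, -108.3, 261.4]
tool_rot: [-179.7, -35.2, 115.5]
wrist_force: [-0.0, 0.3, -0.8]
width: 0.086
grasp_force: 52.5
```

>>> drive_tool --targets '[{"jaw": 0, "linear": [0, 0, 0], "turn": [0, 0.95, 0]}, {"jaw": 0, "linear": [0, 0, 0], "turn": [0, 0, 0]}, {"jaw": 0, "linear": [0, 0, 0], "turn": [0, 0, 0]}]'

```text
time: 11.12
eef_pos: [476.7, -108.4, 259.8]
tool_rot: [-179.6, -40.6, 115.4]
wrist_force: [-0.2, -0.4, -0.4]
width: 0.087
grasp_force: 52.6
```

```bash
cat >> h.py <<'E'
O=np.array([-12.3,0,78.9]); Z=np.array([.652,0,-.758])  # stud origin/axis in tool
def stud():
    s=bot.read_state(); Rt=R.from_euler('xyz',s['tool_rot'],degrees=True); o=s['eef_pos']+Rt.apply(O); z=Rt.apply(Z); print('stud',o.round(1),'z',z.round(3)); return o,z,Rt
E
python3 -c "
from h import *
o,z,Rt=stud(); go(bot.read_state()['eef_pos']+np.array([491.4,-225.7,120])-o)"
```

```text
stud [458.2 -70.8 191.9] z [0.004 0.004 1.   ]
tool shift mm [-163.9  -36.7  -45.4]
11.1167 [ 476.7 -108.4  259.8] [-29.5  33.3 100.1  21.8  82.4 -65. ]
[[-0.325  0.901 -0.285]
 [ 0.686  0.433  0.584]
 [ 0.65  -0.006 -0.76 ]]
```

>>> drive_tool --targets '[{"jaw": 0, "linear": [-0.82, -0.18, -0.23], "turn": [0, 0, 0]}, {"jaw": 0, "linear": [-0.82, -0.18, -0.23], "turn": [0, 0, 0]}, {"jaw": 0, "linear": [-0.82, -0.18, -0.23], "turn": [0, 0, 0]}, {"jaw": 0, "linear": [-0.82, -0.18, -0.23], "turn": [0, 0, 0]}, {"jaw": 0, "linear": [-0.82, -0.18, -0.23], "turn": [0, 0, 0]}, {"jaw": 0, "linear": [0, 0, 0], "turn": [0, 0, 0]}, {"jaw": 0, "linear": [0, 0, 0], "turn": [0, 0, 0]}]'

```text
time: 11.7
eef_pos: [511.4, -263.4, 188.7]
tool_rot: [-179.7, -40.5, 115.5]
wrist_force: [0.3, 0.8, -0.1]
width: 0.089
grasp_force: 52.5
```

```bash
python3 - <<'E'
from h import *
o,z,Rt=stud(); go(bot.read_state()['eef_pos']+np.array([491.4,-225.7,110])-o)
w,cw=shot('wrist','w6.png'); s,cs=shot('scene','s6.png'); d,cd=shot('side','d6.png')
P=[o,o-35*z,[491.4,-225.7,68]]
tiles=[]
for im,c,k in ((w,cw,2.6),(s,cs,6),(d,cd,6)):
    u=proj(c,P); print(u.round(1).tolist()); ct=u.mean(0); h=int(400/k/2); x,y=int(ct[0])-h,int(ct[1])-h; x=min(max(x,0),512-2*h); y=min(max(y,0),384-2*h); print(x,y,2*h)
    t=cv2.resize(np.ascontiguousarray(im[y:y+2*h,x:x+2*h]),(400,400),interpolation=cv2.INTER_CUBIC)
    tiles.append(t)
o_=np.hstack(tiles[1:]); cv2.imwrite('pics/m6.png',o_[:,:,::-1]); cv2.imwrite('pics/w6z.png',tiles[0][:,:,::-1])
big=np.vstack([np.hstack([cv2.resize(tiles[0],(300,300)),np.zeros((300,500,3),np.uint8)]), cv2.resize(o_,(800,300))*0])
cv2.imwrite('pics/all6.png',np.vstack([cv2.resize(o_,(600,300)),np.hstack([cv2.resize(tiles[0],(300,300)),np.zeros((300,300,3),np.uint8)])])[:,:,::-1])
E
```

```text
stud [ 493.  -225.8  120.7] z [0.002 0.005 1.   ]
tool shift mm [-6.4 -1.4  8.6]
11.7 [ 511.4 -263.4  188.7] [-38.7  45.7  85.7  16.2  86.4 -70.8]
[[-0.327  0.902 -0.284]
 [ 0.687  0.433  0.584]
 [ 0.649 -0.004 -0.761]]
[[255.4, 253.7], [255.2, 262.8], [253.6, 265.1]]
178 184 152
[[361.9, 278.2], [359.6, 286.4], [357.9, 290.8]]
326 252 66
[[297.6, 140.4], [297.1, 149.8], [297.2, 154.6]]
264 115 66
```

View pics/all6.png

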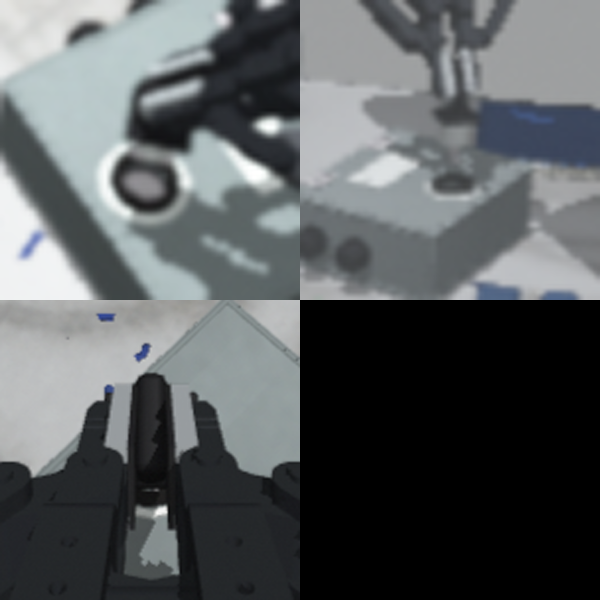

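```bash
python3 - <<'E'
from h import *
np.set_printoptions(linewidth=250)
d,_=load('d6.png'); g=d.mean(2).astype(int)
for r in range(135,161): print(r,g[r,285:310])
s,_=load('s6.png'); g=s.mean(2).astype(int); print(np.arange(346,376))
for r in range(272,302): print(r,g[r,346:376])
E
```

```text
135 [175 175 174 161 136 131 126 111  91  76 100 145 154  99  70  93 127 143 147 150 152 157 158 158 158]
136 [136 135 136 133 128 127 127 125 113  93 100 116 107  75  65  81 105 116 111 107 122 145 148 148 148]
137 [128 128 128 128 127 128 128 127 124 114 103  96  79  64  64  78 105 114 101  84  85  92  93  96  99]
138 [128 128 128 128 128 128 128 126 116 101  88  75  67  62  62  71  97 112  97  77  74  75  76  76  77]
139 [129 129 128 128 129 128 128 118  93  72  66  63  62  60  63  64  75  88  85  74  74  74  76  75  76]
140 [130 130 130 129 129 128 128 122 101  73  64  63  63  63  65  64  65  67  71  72  75  75  75  75  75]
141 [131 131 130 130 130 129 129 127 117  92  75  68  70  72  76  77  76  73  70  72  74  75  75  75  74]
142 [134 133 132 130 130 129 129 129 127 116  95  89  94  96 100 103  97  87  72  72  74  75  75  75  74]
143 [144 141 137 134 132 129 129 129 128 124 121 127 133 136 138 133 120 105  80  74  75  74  75  75  75]
144 [156 154 150 144 132 123 124 125 125 124 124 132 137 141 141 133 118 103  77  73  74  75  75  75  74]
145 [161 154 152 139 112 107 110 110 113
[... 4857 characters left out ...]
7  52  45  35  34  61 108 145 145 120 106 117 136 156 170 170 149 117]
297 [165 182 190 206 227 235 225 184 127  68  36  30  31  30  31  41  66 104 137 148 131 109 100 102 107 120 131 136 137 125]
298 [149 179 186 192 203 217 231 235 212 138  87  74  68  69  77  95 121 143 148 134 114 101  99  98  99 101 103 107 113 111]
299 [130 170 184 186 187 192 206 222 210 171 150 144 139 138 141 147 151 148 132 113 102  99  98  98  99  98  98  98  99  99]
300 [101 142 172 182 182 185 187 187 176 157 155 158 160 159 154 147 138 125 110 101  99  99  98  99  98  98  97  97  97  97]
301 [ 79 108 149 174 182 186 184 169 142 123 123 128 131 129 126 118 111 105  99  97  97  98  98  98  98  97  98  98  97  97]
```

>>> drive_tool --targets '[{"jaw": 0, "linear": [-0.2, 0, 0.23], "turn": [0, 0, 0]}, {"jaw": 0, "linear": [-0.1, 0, 0.12], "turn": [0, 0, 0]}, {"jaw": 0, "linear": [-0.06, 0, 0.07], "turn": [0, 0, 0]}, {"jaw": 0, "linear": [-0.06, 0, 0.07], "turn": [0, 0, 0]}, {"jaw": 0, "linear": [-0.06, 0, 0.07], "turn": [0, 0, 0]}, {"jaw": 0, "linear": [0, 0, 0], "turn": [0, 0, 0]}]'

```text
time: 12.35
eef_pos: [511.0, -262.7, 158.8]
tool_rot: [-179.8, -40.7, 115.6]
wrist_force: [-0.0, 0.7, -0.8]
width: 0.091
grasp_force: 52.5
```

```bash
python3 -c "
from h import *
o,z,Rt=stud()"
```

```text
stud [ 492.6 -224.7   91. ] z [0.002 0.    1.   ]
```

>>> drive_tool --targets '[{"jaw": 0, "linear": [-0.05, 0, 0.057], "turn": [0, 0, 0]}, {"jaw": 0, "linear": [-0.03, 0, 0.04], "turn": [0, 0, 0]}, {"jaw": 0, "linear": [-0.03, 0, 0.04], "turn": [0, 0, 0]}, {"jaw": 0, "linear": [0, 0, 0], "turn": [0, 0, 0]}]'

```text
time: 12.68
eef_pos: [511.0, -262.6, 152.3]
tool_rot: [-179.9, -40.7, 115.6]
wrist_force: [-0.6, 0.1, -1.6]
width: 0.085
grasp_force: 52.5
```

```bash
python3 -c "
from h import *
o,z,Rt=stud();print(bot.read_state()['wrist_force'],bot.read_state()['torque'])"
```

```text
stud [ 492.7 -224.7   84.5] z [0.002 0.001 1.   ]
[-0.5953576   0.14389289 -1.57664409] [-0.34394382 -0.18396817  0.00283646]
```

>>> drive_tool --targets '[{"jaw": 0, "linear": [-0.04, 0, 0.05], "turn": [0, 0, 0]}, {"jaw": 0, "linear": [-0.04, 0, 0.05], "turn": [0, 0, 0]}, {"jaw": 0, "linear": [-0.04, 0, 0.05], "turn": [0, 0, 0]}, {"jaw": 0, "linear": [0, 0, 0], "turn": [0, 0, 0]}]'

```text
time: 13.02
eef_pos: [510.8, -262.3, 144.4]
tool_rot: [-179.9, -40.7, 115.6]
wrist_force: [-0.4, 0.6, -0.7]
width: 0.087
grasp_force: 52.5
```

```bash
python3 -c "
from h import *
o,z,Rt=stud();print(bot.read_state()['wrist_force'],bot.read_state()['torque'])"
```

```text
stud [ 492.5 -224.4   76.6] z [0.002 0.001 1.   ]
[-0.36609704  0.58236186 -0.72569693] [-0.31938924 -0.17100575 -0.02816422]
```

>>> drive_tool --targets '[{"jaw": 0, "linear": [-0.03, 0, 0.035], "turn": [0, 0, 0]}, {"jaw": 0, "linear": [-0.016, 0, 0.02], "turn": [0, 0, 0]}, {"jaw": 0, "linear": [0, 0, 0], "turn": [0, 0, 0]}]'

```text
time: 13.27
eef_pos: [510.9, -262.3, 142.1]
tool_rot: [-179.9, -40.7, 115.6]
wrist_force: [-0.6, 0.7, 0.8]
width: 0.088
grasp_force: 52.6
```

>>> drive_tool --targets '[{"jaw": 30, "linear": [0, 0, 0], "turn": [0, 0, 0]}, {"jaw": 30, "linear": [0, 0, 0], "turn": [0, 0, 0]}, {"jaw": 30, "linear": [0, 0, 0], "turn": [0, 0, 0]}, {"jaw": 30, "linear": [0, 0, 0], "turn": [0, 0, 0]}]'

```text
time: 13.6
eef_pos: [511.0, -262.4, 142.1]
tool_rot: [-179.9, -40.7, 115.6]
wrist_force: [-0.4, -0.0, 0.4]
width: 0.353
grasp_force: 0.0
```

>>> drive_tool --targets '[{"jaw": 40, "linear": [0, 0, -0.5], "turn": [0, 0, 0]}, {"jaw": 40, "linear": [0, 0, -0.9], "turn": [0, 0, 0]}, {"jaw": 40, "linear": [0, 0, -0.9], "turn": [0, 0, 0]}, {"jaw": 40, "linear": [0, 0, 0], "turn": [0, -1, 0]}, {"jaw": 40, "linear": [0, 0, 0], "turn": [0, -1, 0]}, {"jaw": 40, "linear": [0, 0, 0], "turn": [0, -1, 0]}, {"jaw": 40, "linear": [0, 0, 0], "turn": [0, -1, 0]}, {"jaw": 40, "linear": [0, 0, 0], "turn": [0, -1, 0]}]'

```text
time: 14.27
eef_pos: [537.3, -316.8, 212.6]
tool_rot: [-180.0, -10.3, 115.7]
wrist_force: [-0.3, 0.3, -0.5]
width: 0.471
grasp_force: 0.0
```

>>> drive_tool --targets '[{"jaw": 40, "linear": [0, 0, 0], "turn": [0, -1, 0]}, {"jaw": 40, "linear": [0, 0, 0], "turn": [0, -0.8, 0]}, {"jaw": 40, "linear": [0, 0, 0], "turn": [0, 0, 0]}, {"jaw": 40, "linear": [0, 0, 0], "turn": [0, 0, 0]}]'

```text
time: 14.6
eef_pos: [536.9, -315.6, 212.4]
tool_rot: [-179.9, -0.0, 115.7]
wrist_force: [-0.7, -0.2, 0.0]
width: 0.467
grasp_force: 0.0
```

```bash
python3 - <<'E'
from h import *
go([491.3,-225.5,190])
w,cw=shot('wrist','w7.png'); s,cs=shot('scene','s7.png'); d,cd=shot('side','d7.png')
P=[[491.4,-225.5,z] for z in (62,74.5,102.5)]
T=[]
for im,c,k in ((w,cw,130),(s,cs,60),(d,cd,60)):
    u=proj(c,P); print(u.round(1).tolist()); x,y=(u.mean(0)-k/2).astype(int); x=min(max(x,0),512-k); y=min(max(y,0),384-k); print(x,y)
    T.append(cv2.resize(np.ascontiguousarray(im[y:y+k,x:x+k]),(300,300),interpolation=cv2.INTER_CUBIC))
cv2.imwrite('pics/a7.png',np.vstack([np.hstack(T[1:]),np.hstack([T[0],T[0]*0])])[:,:,::-1])
E
```

```text
tool shift mm [101.   -1.9  22.4]
14.6 [ 536.9 -315.6  212.4] [-33.2  31.1 100.   -0.1  48.9 -58.9]
[[-0.434  0.901 -0.001]
 [ 0.901  0.434 -0.001]
 [ 0.    -0.002 -1.   ]]
[[253.0, 69.7], [252.9, 67.3], [252.6, 60.6]]
187 0
[[357.4, 292.1], [358.2, 289.3], [360.1, 282.9]]
328 258
[[297.1, 156.2], [297.3, 152.9], [297.8, 145.4]]
267 121
```

View pics/a7.png

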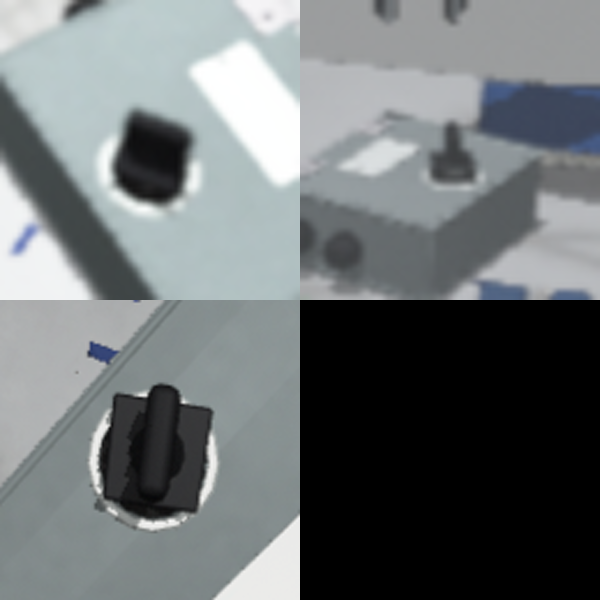

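Ten pictures used. The stud stands upright in the hole (wrist tile, scale 2.31, offset 187,0): flange corners (115,95), (212,110), (197,208), (103,197), about 7° clockwise of the tool.

```bash
python3 - <<'E'
from h import *
a,c=load('w7.png'); k=300/130
C=np.array([onz(c,187+u/k,v/k,78.5)[:2] for u,v in ((115,95),(212,110),(197,208),(103,197))]); print(C.round(1),C.mean(0))
for i,off in ((0,0),(1,0),(2,0),(3,0)):
    e=C[(i+1)%4]-C[i]; print(np.linalg.norm(e).round(1),np.degrees(np.arctan2(e[1],e[0])).round(1))
go([491.3,-225.5,148])
E
```

```text
[[ 475.  -216.1]
 [ 502.2 -207.4]
 [ 510.4 -233.4]
 [ 483.3 -242.9]] [ 492.70517298 -224.95903482]
28.6 17.8
27.2 -72.4
28.8 -160.6
28.1 107.2
tool shift mm [102.4  -1.8  63.7]
14.75 [ 537.3 -317.   211.6] [-33.3  31.3  99.9  -0.1  48.9 -58.8]
[[-0.432  0.902 -0.002]
 [ 0.902  0.432 -0.001]
 [ 0.    -0.002 -1.   ]]
```

>>> drive_tool --targets '[{"jaw": 35, "linear": [0.85, -0.01, 0], "turn": [0, 0, 0]}, {"jaw": 35, "linear": [0.85, -0.01, 0], "turn": [0, 0, 0]}, {"jaw": 35, "linear": [0.86, -0.01, 0], "turn": [0, 0, 0]}, {"jaw": 35, "linear": [0, 0, 0], "turn": [0, 0, 0.65]}, {"jaw": 35, "linear": [0, 0, 0], "turn": [0, 0, 0.65]}, {"jaw": 35, "linear": [0, 0, 0], "turn": [0, 0, 0]}, {"jaw": 35, "linear": [0, 0, 0], "turn": [0, 0, 0]}]'

```text
time: 15.33
eef_pos: [492.0, -225.2, 211.4]
tool_rot: [-179.9, 0.1, 107.9]
wrist_force: [-0.2, -0.2, 0.9]
width: 0.413
grasp_force: 0.0
```

```bash
python3 -c "
from h import *
go([492,-225.3,155])"
```

```text
tool shift mm [ 0.   0.1 56.4]
15.3333 [ 492.  -225.2  211.4] [-27.7  25.6 110.9  -0.2  43.5 -45.6]
[[-0.308  0.951 -0.001]
 [ 0.951  0.308 -0.002]
 [-0.001 -0.002 -1.   ]]
```

>>> drive_tool --targets '[{"jaw": 35, "linear": [0, 0, 0.6], "turn": [0, 0, 0]}, {"jaw": 35, "linear": [0, 0, 0.5], "turn": [0, 0, 0]}, {"jaw": 35, "linear": [0, 0, 0.3], "turn": [0, 0, 0]}, {"jaw": 35, "linear": [0, 0, 0], "turn": [0, 0, 0]}, {"jaw": 0, "linear": [0, 0, 0], "turn": [0, 0, 0]}, {"jaw": 0, "linear": [0, 0, 0], "turn": [0, 0, 0]}, {"jaw": 0, "linear": [0, 0, 0], "turn": [0, 0, 0]}, {"jaw": 0, "linear": [0, 0, 0], "turn": [0, 0, 0]}]' --newtons 40

```text
time: 16.0
eef_pos: [492.0, -225.1, 156.5]
tool_rot: [-180.0, 0.2, 107.9]
wrist_force: [1.8, -1.2, -1.4]
width: 0.09
grasp_force: 42.9
```

```bash
python3 -c "
from h import *
s=bot.read_state();print(s['eef_pos'],s['wrist_force'],s['torque'],s['width']*85.4,s['tool_rot'],s['grasp_force'])"
```

```text
[ 492.03115239 -225.09144913  156.47630625] [ 1.79436615 -1.21233081 -1.35189448] [-0.08098327 -0.08117165 -0.03899277] 7.7240008563868265 [-1.79984976e+02  1.75433633e-01  1.07864214e+02] 42.91955888271332
```

>>> drive_tool --targets '[{"jaw": 0, "linear": [0, 0, 0.05], "turn": [0, 0, 0]}, {"jaw": 0, "linear": [0, 0, 0], "turn": [0, 0, 0.5]}, {"jaw": 0, "linear": [0, 0, 0], "turn": [0, 0, 0.5]}, {"jaw": 0, "linear": [0, 0, 0], "turn": [0, 0, 0.5]}, {"jaw": 0, "linear": [0, 0, 0], "turn": [0, 0, 0]}]'

```text
time: 16.42
eef_pos: [492.6, -225.1, 154.9]
tool_rot: [179.9, 0.2, 98.7]
wrist_force: [0.1, 1.5, 10.5]
width: 0.093
grasp_force: 44.6
```

>>> drive_tool --targets '[{"jaw": 0, "linear": [0, 0, 0], "turn": [0, 0, 0.5]}, {"jaw": 0, "linear": [0, 0, 0], "turn": [0, 0, 0.5]}, {"jaw": 0, "linear": [0, 0, 0], "turn": [0, 0, 0]}]'

```text
time: 16.67
eef_pos: [491.8, -224.9, 154.2]
tool_rot: [180.0, 0.2, 92.7]
wrist_force: [-0.5, -0.5, -1.0]
width: 0.089
grasp_force: 43.0
```

>>> drive_tool --targets '[{"jaw": 0, "linear": [0, 0, 0], "turn": [0, 0, 0.5]}, {"jaw": 0, "linear": [0, 0, 0], "turn": [0, 0, 0.35]}, {"jaw": 0, "linear": [0, 0, 0], "turn": [0, 0, 0]}]'

```text
time: 16.92
eef_pos: [491.6, -224.8, 153.9]
tool_rot: [-180.0, 0.1, 87.7]
wrist_force: [0.2, -0.2, -0.7]
width: 0.092
grasp_force: 43.0
```

>>> drive_tool --targets '[{"jaw": 0, "linear": [0, 0, 0.05], "turn": [0, 0, 0]}, {"jaw": 0, "linear": [0, 0, 0.05], "turn": [0, 0, 0]}, {"jaw": 0, "linear": [0, 0, 0], "turn": [0, 0, 0]}]' --newtons 60

```text
time: 17.17
eef_pos: [491.8, -224.9, 149.6]
tool_rot: [180.0, 0.2, 87.8]
wrist_force: [-0.1, 0.2, 5.6]
width: 0.086
grasp_force: 65.3
```

>>> drive_tool --targets '[{"jaw": 0, "linear": [0, 0, 0.05], "turn": [0, 0, 0]}, {"jaw": 0, "linear": [0, 0, 0.05], "turn": [0, 0, 0]}, {"jaw": 0, "linear": [0, 0, 0.05], "turn": [0, 0, 0]}, {"jaw": 0, "linear": [0, 0, 0], "turn": [0, 0, 0]}]'

```text
time: 17.5
eef_pos: [491.9, -224.9, 145.6]
tool_rot: [180.0, 0.2, 87.8]
wrist_force: [-8.6, 4.6, 42.3]
width: 0.084
grasp_force: 70.7
```

Force is consistent with the flange being home: 5.6 N at 2 mm of travel, then a hard stop 6 mm past first contact with the cup. I'll ease off slightly and turn clockwise.

>>> drive_tool --targets '[{"jaw": 0, "linear": [0, 0, -0.02], "turn": [0, 0, 0]}, {"jaw": 0, "linear": [0, 0, 0], "turn": [0, 0, 0.5]}, {"jaw": 0, "linear": [0, 0, 0], "turn": [0, 0, 0.7]}, {"jaw": 0, "linear": [0, 0, 0], "turn": [0, 0, 0.8]}, {"jaw": 0, "linear": [0, 0, 0], "turn": [0, 0, 0.8]}, {"jaw": 0, "linear": [0, 0, 0], "turn": [0, 0, 0.8]}]'

```text
time: 18.0
eef_pos: [492.3, -225.2, 145.7]
tool_rot: [179.8, 0.2, 66.0]
wrist_force: [-2.6, 1.7, 24.6]
width: 0.083
grasp_force: 68.2
```

```bash
python3 -c "
from h import *
s=bot.read_state();print(s['eef_pos'],s['wrist_force'],s['torque'],s['width']*85.4,s['tool_rot'],s['q'])"
```

```text
[ 492.25680917 -225.16063601  145.73262995] [-2.57784238  1.7373989  24.63886891] [0.29356911 0.46499827 0.25564753] 7.119730321595603 [1.79849861e+02 1.50743998e-01 6.59880993e+01] [-27.71053751  31.33548979 113.55227222  -0.24566888  34.95293433
  -3.49767408]
```

>>> drive_tool --targets '[{"jaw": 0, "linear": [0, 0, 0], "turn": [0, 0, 0.8]}, {"jaw": 0, "linear": [0, 0, 0], "turn": [0, 0, 0.8]}, {"jaw": 0, "linear": [0, 0, 0], "turn": [0, 0, 0.8]}, {"jaw": 0, "linear": [0, 0, 0], "turn": [0, 0, 0.8]}, {"jaw": 0, "linear": [0, 0, 0], "turn": [0, 0, 0.8]}, {"jaw": 0, "linear": [0, 0, 0], "turn": [0, 0, 0.8]}, {"jaw": 0, "linear": [0, 0, 0], "turn": [0, 0, 0.8]}, {"jaw": 0, "linear": [0, 0, 0], "turn": [0, 0, 0.8]}]'

```text
time: 18.67
eef_pos: [492.5, -225.2, 145.7]
tool_rot: [179.8, 0.0, 27.6]
wrist_force: [-2.6, 1.0, 25.0]
width: 0.083
grasp_force: 68.1
```

>>> drive_tool --targets '[{"jaw": 0, "linear": [0, 0, 0], "turn": [0, 0, 0.8]}, {"jaw": 0, "linear": [0, 0, 0], "turn": [0, 0, 0.8]}, {"jaw": 0, "linear": [0, 0, 0], "turn": [0, 0, 0.8]}, {"jaw": 0, "linear": [0, 0, 0], "turn": [0, 0, 0.8]}, {"jaw": 0, "linear": [0, 0, 0], "turn": [0, 0, 0.8]}, {"jaw": 0, "linear": [0, 0, 0], "turn": [0, 0, 0.8]}, {"jaw": 0, "linear": [0, 0, 0], "turn": [0, 0, 0]}]'

```text
time: 19.25
eef_pos: [492.4, -225.2, 145.7]
tool_rot: [179.8, -0.1, -1.3]
wrist_force: [-1.5, 2.0, 24.4]
width: 0.085
grasp_force: 68.2
```

```bash
python3 -c "
from h import *
s=bot.read_state();print(s['eef_pos'],s['wrist_force'],s['torque'],s['width']*85.4,s['tool_rot'],s['q'])"
```

```text
[ 492.43176405 -225.18338416  145.74364707] [-1.48216552  2.04112998 24.44965951] [ 0.38476728  0.40527937 -0.09569541] 7.265742307394675 [ 1.79801101e+02 -9.72639554e-02 -1.31701132e+00] [-27.70726174  31.33914015 113.54095869  -0.23558511  34.94459353
  63.80282266]
```

>>> drive_tool --targets '[{"jaw": 0, "linear": [0, 0, 0], "turn": [0, 0, 0.3]}, {"jaw": 0, "linear": [0, 0, 0], "turn": [0, 0, 0.3]}, {"jaw": 0, "linear": [0, 0, 0], "turn": [0, 0, 0]}]'

```text
time: 19.5
eef_pos: [492.4, -225.2, 145.7]
tool_rot: [179.8, -0.1, -4.7]
wrist_force: [-1.5, 1.6, 25.4]
width: 0.081
grasp_force: 68.2
```

```bash
python3 -c "
from h import *
s=bot.read_state();print(s['eef_pos'],s['wrist_force'],s['torque'],s['width']*85.4,s['tool_rot'])"
```

```text
[ 492.4214429  -225.17045412  145.73506234] [-1.48090865  1.56118029 25.4354171 ] [0.45550866 0.30190879 0.06630097] 6.92982017372397 [ 1.79807098e+02 -1.08602178e-01 -4.70172158e+00]
```

>>> drive_tool --targets '[{"jaw": 0, "linear": [0, 0, 0], "turn": [0, 0, 0.3]}, {"jaw": 0, "linear": [0, 0, 0], "turn": [0, 0, 0.3]}, {"jaw": 0, "linear": [0, 0, 0], "turn": [0, 0, 0]}]'

```text
time: 19.75
eef_pos: [492.4, -225.1, 145.8]
tool_rot: [179.8, -0.1, -8.3]
wrist_force: [-1.5, 2.1, 26.0]
width: 0.085
grasp_force: 68.2
```

```bash
python3 -c "
from h import *
s=bot.read_state();print(s['eef_pos'],s['wrist_force'],s['torque'],s['width']*85.4,s['tool_rot'])"
```

```text
[ 492.4248699  -225.10942254  145.75222324] [-1.4539524   2.06026817 26.03264417] [0.46602574 0.24468387 0.11166715] 7.26008492814765 [ 1.79816252e+02 -1.20955636e-01 -8.30055850e+00]
```

>>> drive_tool --targets '[{"jaw": 0, "linear": [0, 0, 0], "turn": [0, 0, 0.3]}, {"jaw": 0, "linear": [0, 0, 0], "turn": [0, 0, 0.3]}, {"jaw": 0, "linear": [0, 0, 0], "turn": [0, 0, 0]}]'

```text
time: 20.0
eef_pos: [492.5, -225.1, 145.7]
tool_rot: [179.8, -0.1, -11.9]
wrist_force: [-0.8, 3.2, 25.8]
width: 0.088
grasp_force: 68.2
```

```bash
python3 -c "
from h import *
s=bot.read_state();print(s['eef_pos'],s['wrist_force'],s['torque'],s['width']*85.4,s['tool_rot'])"
```

```text
[ 492.45713968 -225.08093523  145.74860172] [-0.83808577  3.19472894 25.80946385] [0.63070636 0.24164129 0.25850221] 7.505061695930855 [ 1.79826645e+02 -1.32809874e-01 -1.18963593e+01]
```

>>> drive_tool --targets '[{"jaw": 0, "linear": [0, 0, -0.05], "turn": [0, 0, 0]}, {"jaw": 0, "linear": [0, 0, -0.05], "turn": [0, 0, 0]}, {"jaw": 0, "linear": [0, 0, 0], "turn": [0, 0, 0]}, {"jaw": 0, "linear": [0, 0, 0], "turn": [0, 0, 0]}]'

```text
time: 20.33
eef_pos: [492.2, -225.0, 149.1]
tool_rot: [179.8, -0.1, -11.8]
wrist_force: [2.7, 1.5, 13.2]
width: 0.083
grasp_force: 66.2
```

>>> drive_tool --targets '[{"jaw": 0, "linear": [0, 0, -0.02], "turn": [0, 0, 0]}, {"jaw": 0, "linear": [0, 0, -0.02], "turn": [0, 0, 0]}, {"jaw": 0, "linear": [0, 0, 0], "turn": [0, 0, 0]}]'

```text
time: 20.58
eef_pos: [492.0, -224.9, 149.7]
tool_rot: [179.9, -0.0, -11.8]
wrist_force: [6.9, 0.1, -7.8]
width: 0.086
grasp_force: 63.3
```

The stud resists pulling at about 3.5 mm above home, so it is caught in the groove. I'll release and retreat.

>>> drive_tool --targets '[{"jaw": 0, "linear": [0, 0, 0.01], "turn": [0, 0, 0]}, {"jaw": 35, "linear": [0, 0, 0], "turn": [0, 0, 0]}, {"jaw": 35, "linear": [0, 0, 0], "turn": [0, 0, 0]}, {"jaw": 35, "linear": [0, 0, 0], "turn": [0, 0, 0]}, {"jaw": 35, "linear": [0, 0, -0.3], "turn": [0, 0, 0]}, {"jaw": 35, "linear": [0, 0, -0.8], "turn": [0, 0, 0]}, {"jaw": 35, "linear": [0, 0, -0.8], "turn": [0, 0, 0]}, {"jaw": 35, "linear": [0, 0, 0], "turn": [0, 0, 0]}]'

```text
time: 21.25
eef_pos: [493.3, -225.5, 230.5]
tool_rot: [179.8, -0.3, -11.8]
wrist_force: [1.9, -0.7, 0.1]
width: 0.409
grasp_force: 0.0
```

>>> drive_tool --targets '[{"jaw": 35, "linear": [-0.9, 0, -0.2], "turn": [0, 0, 0]}, {"jaw": 35, "linear": [-0.5, 0, -0.2], "turn": [0, 0, 0]}, {"jaw": 35, "linear": [0, 0, 0], "turn": [0, 0, 0]}, {"jaw": 35, "linear": [0, 0, 0], "turn": [0, 0, 0]}]'

```text
time: 21.58
eef_pos: [436.1, -213.0, 242.2]
tool_rot: [179.8, -0.0, -11.9]
wrist_force: [1.2, -0.8, -0.3]
width: 0.408
grasp_force: 0.0
```

```bash
python3 - <<'E'
from h import *
np.set_printoptions(linewidth=250)
print(bot.read_state()['eef_pos'],bot.read_state()['wrist_force'])
d,c=shot('side','d8.png'); d0,_=load('d7.png'); s,_=shot('scene','s8.png')
print(proj(c,[[492,-225,z] for z in (65.5,93.5,74.5,102.5)]).round(1).tolist())
for n,im in (('before',d0),('after',d)):
    g=im.mean(2).astype(int); print(n); [print(r,g[r,288:308]) for r in range(141,162)]
E
```

```text
[ 436.0996142  -212.97139105  242.16311167] [ 1.21373503 -0.81052474 -0.33059296]
[[297.0, 155.3], [297.4, 147.9], [297.1, 153.0], [297.6, 145.4]]
before
141 [187 187 187 186 187 186 186 186 185 184 184 184 184 182 163 113  90  86  78  77]
142 [187 187 187 187 186 186 186 185 184 183 182 182 181 179 158 101  77  75  75  75]
143 [178 181 184 186 186 185 185 184 182 180 180 179 177 175 153  97  75  75  74  74]
144 [141 153 171 180 181 182 183 181 175 171 173 175 172 166 139  86  73  74  75  75]
145 [149 151 155 159 161 164 172 166 138 119 144 164 161 146 108  77  73  74  74  74]
146 [151 151 150 150 150 149 148 136  92  77 102 125 128 120  99  78  75  75  74  75]
147 [151 150 150 150 149 149 148 129  82  71  90 122 138 130 115 101  91  84  79  77]
148 [153 151 150 150 149 150 148 128  82  70  83 118 146 148 150 146 129 117 108 101]
149 [178 170 159 150 149 150 147 128  81  66  76 117 146 150 150 150 147 147 149 145]
150 [214 204 177 152 146 142 140 122  79  64  73 109 138 144 149 150 149 149 150 150]
151 [211 193 149 147 135 111 104  94  71  64  65  78 100 126 147 148 149 150 150 149]

[... 1971 characters left out ...]
146 146 146]
154 [147 147 146 144 129  96  70  66  68  68  65  63  64  75 117 146 146 146 146 145]
155 [148 147 147 140 116  81  69  67  68  68  69  66  65  80 134 161 148 146 146 142]
156 [148 148 147 151 140 101  76  71  72  72  75  74  74  94 155 179 150 145 146 138]
157 [149 149 149 155 161 148 127 115 112 112 112 119 125 132 159 165 142 136 139 118]
158 [151 150 150 151 152 163 175 171 167 167 168 178 183 168 158 149 136 117 100  91]
159 [151 150 150 149 150 151 153 152 152 151 152 153 154 144 137 137 117  97  90  89]
160 [151 151 150 150 150 150 150 150 148 148 149 149 146 134 114  99  91  90  89  89]
161 [151 150 150 151 150 150 151 150 149 149 148 147 138 120  98  92  89  89  89  89]
```

```bash
python3 -c "
from h import *
print(order.hand_in())"
```

```text
the job is handed in; nothing more can be done
None
```

I shut the cover, stood the black stud in the hole and let it go, then regripped it, pushed it home, turned it clockwise, felt it catch about 3.5 mm above home, and handed the job in at about 22 s; the judge's result wasn't shown.

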